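Push the stuck bung out of the resonance tube

ROBOT

A 7-joint arm with a two-finger parallel gripper is mounted at the origin on the work surface. World frame = base frame: x ahead of the robot, y to its left, z up, the work surface at z = 0. Lengths are in mm, angles in rad, forces in N, time in s.
With the tool pointing down it reaches from about 400 to 900 mm from the base axis. Payload 5.5 kg.
Tool frame: the origin (TCP) lies at the very end of the fingers, on their centre line; the grasp point (between the pads) lies 19 mm behind it; z points along the fingers, y is the line along which they close (so a half turn about z gives the same grasp; the last joint's range is limited). The gripper opens to 92 mm and grips with 3 to 60 N. Pads are 19 mm wide; open, the fingers measure 130 mm over their backs; the gripper's body (75 mm by 190 mm) begins 47 mm behind the grasp point.
Start: joints at [-1.016, 0.501, -0.427, 1.55, 0.221, 1.138, -0.21], TCP at [186.952, 622.534, 226.729] pointing down, gripper open.
Joint ranges: [-2.88, 2.88], [-0.31, 2.03], [-1.54, 1.56], [0.2, 2.42], [-1.41, 4.55], [0.19, 2.02], [-2.57, 2.57]. Speed limits (rad/s): [2.57, 2.57, 3.14, 3.14, 3.14, 3.14, 3.14].

INTERFACE

Orientations are given as a unit quaternion [w, x, y, z].
In Python, from cell import env gives the robot as it stands. The module is installed in compiled form; this text tells all that it offers.
- The arm moves only by the tool send_rows, never from a script. Its argument "plan" is a list that holds one entry, the list of rows, each a list of 5 numbers: the shift along the world's x, y, z in cm, then the turn about the world's z in degrees, then the opening in per cent of the stroke, from 0 (shut) to 100 (fully open). In form: [[[dx, dy, dz, yaw, gripper], ...]]. A call has 1 to 12 rows; each row shifts and turns the commanded pose from where the row before left it; what a row does not reach is not made up. A row lasts 1/12 s, in which the tool goes at most 41.7 mm and 7.16 degrees, less where a joint would pass 70% of its speed; a pose out of reach is approached as far as the arm can. A call with a gripper value outside its range is refused whole. The fingers move at their own pace and stop on an object; "force" is the grip in N (left out, the last holds). Time passes only in rows, so rows that do not move let the fingers close. It gives the time, the measured TCP pose, the force, the opening and the grip force at its end, in the units of the state.
- env.observe(): the state, without advancing time (a new reading comes with each control period).
- env.grab_frame(name): name is "scene" or "side" or "wrist"; returns the picture (400x640x3 uint8, blue, green, red); there is no depth.
- env.camera_model(name): a dict with "intrinsics" (3x3 intrinsics, pixels), "R" (3x3) and "t" (3): a world point X has camera coordinates R X + t. Camera axes: x right, y down, z forward; pixel columns grow to the right and rows downward; lengths in mm; the calibration is good to about 2 mm. A picture is of the moment at which its call begins: read the wrist's pose just before it. camera_model takes no time and is no camera call; for the wrist camera it gives the pose at the moment of the call.
- env.sign_off(): hands the job in; it is judged then, once.
The state is a dict: "t": time; "q": joint angles; "joint_vel": joint speeds; "joint_torque": joint torques, N m; "tcp_pos": TCP position; "tcp_rot": TCP orientation; "force": force on the tool from outside, world axes, zero at the start; "ft_torque": the same for the moment, N m; "gripper_width": finger opening in mm; "grip_force": force on a finger pad.
Only numpy, scipy, OpenCV 4.12 (cv2) and the standard library are available. Lean on these libraries where they do the work, as an engineer would, in place of code of your own. Each camera call takes 0.05 s, during which the arm holds its last target. There are 200 camera calls.

TASK

A rubber bung is stuck in the sloping metal tube on the stand. Take the wooden push rod from its rest, feel for the off-centre hole in the cap on the tube's upper end, put the rod's plain end in and push the bung right through, so that it drops out of the lower end into the tray; leave the rod in the tube. The stand is not clamped down, so do not ram it or shift it, and leave the other things on the table alone.

Things in the scene. Friction and masses are not known exactly. Their poses are not given: they have to be found in the camera images.
- stand: The sloping tube's own tilted frame: origin at the centre of the lower (exit) end of the bore, 85 mm above the table; x runs up the bore to the mouth, 25 degrees above level; y is level, across the tube. Aluminium tube 130 mm long, outside 50 mm, bore 40 mm. It is clamped on two wooden posts on a loose 2 kg stand (300 x 130 x 12 mm steel base) that slides if pushed with more than about 20 N.
- tube_mouth (a point): On the tube's axis, in the outer face of the dark round end cap (64 mm diameter, 8 mm thick) that closes the upper mouth, 138 mm up from the exit. The rod goes in by the cap's only hole, 27 mm in diameter, its centre 6.5 mm off the axis. The cap has been swivelled: the hole lies anywhere from straight up to level on either side; where is not given, so feel or look for it. The cap turns stiffly.
- tray_floor (a point): Centre of the inner floor, 16 mm above the table, of the open black tray (150 x 120 mm, walls 40 mm high) fixed on the stand's base below the tube's exit.
- bung_center (a point): Centre of the stuck bung: black rubber cylinder 60 mm long, 38 mm diameter, lying along the bore at the start, its centre 45 to 75 mm up from the exit; x is its axis. A thin sprung steel strip in the bore's floor, from the exit to 100 mm up, presses on it: 4 to 12 N along the bore are needed to move it until it has left the tube completely.
- rod_grip (a point): Point on the axis of the wooden push rod's shaft, near its balance. x runs along the shaft to the plain end, 125 mm from here. The shaft is 22 mm in diameter back to 60 mm behind this point, where the tail begins: a head 40 mm in diameter, 15 mm thick, too big for the hole. About 0.1 kg. At the start it lies level in its rest, axis 50 mm above the table.
- rod_tip (a point): Centre of the rod's plain end face (edge chamfered 2 mm), 125 mm from rod_grip along the rod's x axis. Let go half-way in the hole, the rod stays there but its tail sags by up to 6 degrees; while the head is outside, fingers can take the shaft anywhere between head and cap.
- rest: Fixed plywood rest, base 150 x 70 x 10 mm with two notched blocks 12 mm thick, 50 mm wide, 51 mm high, centred 44 mm behind and 72 mm ahead of rod_grip. Between them the rod is free to grasp; lift it straight up. Origin on the table below rod_grip, x along the lying rod to its plain end.
- tape: Bystander: blue reel of tape, ring of 68 mm diameter, 22 mm high, lying flat. Origin at the centre of its underside.
- project_box: Bystander: black plastic box 75 x 110 x 32 mm. Origin at the centre of its underside.
- jar: Bystander: glass jar, 64 mm diameter, 75 mm high. Origin at the centre of its underside.
Things that resemble listed ones, but are neither listed nor needed, are in the scene too. Of the things like the part that bears rod_grip, leave any that is white; of the rest the smaller one is meant.

How it is judged (in metres and radians):
On the way, in this order (a step that is already met when the one before it is completed fails the run):
1. the rod's plain end is inside the tube, at least 15 mm deep, the bung still in the tube (x of rod_tip in the frame of stand between 0 and 0.115 m and y of rod_tip in the frame of stand between -0.014 and 0.014 m and z of rod_tip in the frame of stand between -0.014 and 0.014 m and x of bung_center in the frame of stand above 0 m), for 0.1 s.
2. the bung has left the lower end, with the rod's end far down the bore (x of bung_center in the frame of stand below -0.01 m and x of rod_tip in the frame of stand below 0.06 m and y of rod_tip in the frame of stand between -0.02 and 0.02 m and z of rod_tip in the frame of stand between -0.02 and 0.02 m), for 0.05 s.
At the end, for the whole second after the job is handed in: The bung lies at rest in the tray (centre within 75 mm of the middle of the tray's floor and lower than 55 mm above the table); the rod rests in the tube, its plain end at least 30 mm down the tube; the stand's tube mouth is within 20 mm of where it was (horizontal distance between bung_center and tray_floor below 0.075 m and height (world z) of bung_center below 0.055 m and linear speed of each of bung, rod below 0.02 m/s and x of rod_tip in the frame of stand below 0.1 m and distance of tube_mouth from where it was at the start of the episode below 0.02 m and y of rod_tip in the frame of stand between -0.025 and 0.025 m and z of rod_tip in the frame of stand between -0.025 and 0.025 m); the robot touches nothing.
It fails at once if the stand is shifted by more than 20 mm (distance of any of tube_mouth, stand from where it was at the start of the episode above 0.02 m).
It fails at once if a bystander (tape reel, black box or jar) is moved by more than 20 mm (distance of any of tape, project_box, jar from where it was at the start of the episode above 0.02 m).
It also fails if it takes over 72 s, if anything falls off the work surface, if the arm or the gripper's body presses on something with over 40 N, if the wrist force passes 120 N, or if a joint passes its speed limit or range.

## Working session

There is one attempt and no reset: what is moved stays moved. The work goes in short steps, Python scripts to look and compute and a tool call to move; the robot and the scene stay as the last step left them, time stands still between calls to the robot, and variables do not carry over. Pictures are saved under pics/ and viewed, at most 10 in all, crops included, and the job is handed in when it is done.

Besides the shell and the picture viewer there is one more tool, called after "Request:" in YAML: its name, and indented under it one key for each argument. send_rows: Moves the arm, as the interface text tells. Its arguments: {"type":"object","properties":{"plan":{"type":"array","items":{"type":"array","items":{"type":"array","items":{"type":"number"}}}},"force":{"type":"number"}},"required":["plan"]}

```bash
mkdir -p pics
python3 - <<'E'
from cell import env
import cv2,numpy as np
a=env.grab_frame("scene");b=env.grab_frame("side")
cv2.imwrite("pics/a.png",a);cv2.imwrite("pics/b.png",b)
for n in("scene","side"):
    m=env.camera_model(n);R=np.array(m["R"]);print(n,np.round(m["intrinsics"],1).tolist(),np.round(R,3).tolist(),np.round(-R.T@np.array(m["t"])))
E
```

```text
scene [[462.1, 0.0, 320.8], [0.0, 462.1, 196.1], [0.0, 0.0, 1.0]] [[-0.878, 0.479, -0.012], [0.299, 0.528, -0.795], [-0.374, -0.702, -0.606]] [1004.  926.  853.]
side [[473.8, 0.0, 316.0], [0.0, 473.8, 196.3], [0.0, 0.0, 1.0]] [[0.78, -0.626, 0.011], [-0.453, -0.575, -0.681], [0.433, 0.526, -0.732]] [ -78. -693. 1163.]
```

View pics/a.png

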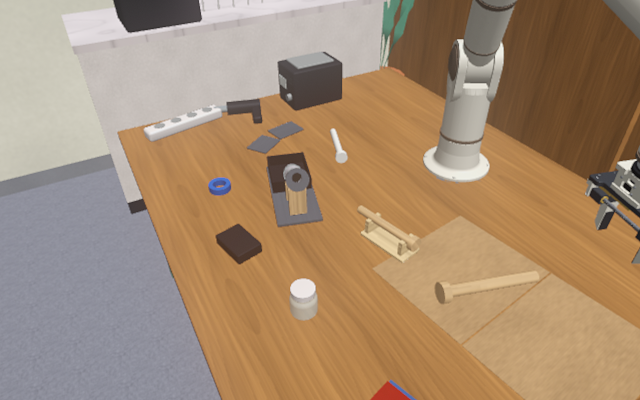

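View pics/b.png

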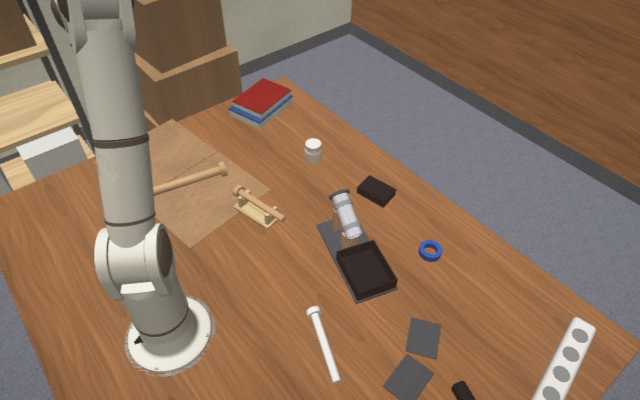

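Candidates for the rod: white rod at scene (338,145), which is excluded. Large wooden rod at scene (490,287). Smaller wooden rod in the rest at scene (388,228) / side (258,205), which is the one I choose. The cap is at scene (296,178), and the tray is at side (366,270). I'll check with close crops.

Run:
```python
import cv2,numpy as np
a=cv2.imread("pics/a.png");b=cv2.imread("pics/b.png")
f=lambda i,x,y,w,h,s:cv2.resize(i[y:y+h,x:x+w],(w*s,h*s),interpolation=cv2.INTER_CUBIC)
top=np.hstack([f(a,350,200,80,60,5),f(a,260,150,80,60,5)])
bot=np.hstack([f(b,225,175,80,60,5),f(b,310,180,80,60,5)])
cv2.imwrite("pics/c.png",np.vstack([top,bot]))
```

```text
(no output)
```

View pics/c.png

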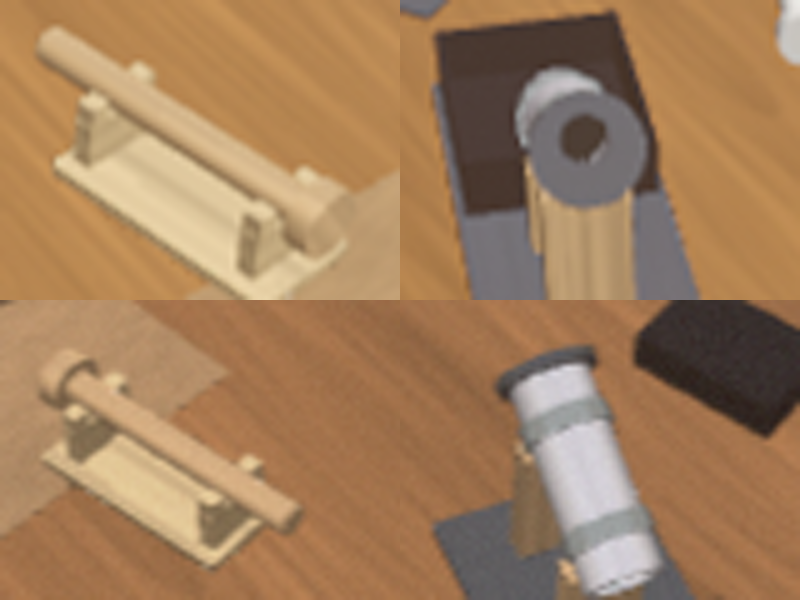

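The chosen rod lies in the rest, with its tip at scene (359.6,209.4) and its head at (414,243). The cap centre is at about scene (297.6,179.6), and the hole sits about 2 px up from it and slightly left. Next I'll triangulate.

```bash
cat > h.py <<'E'
from cell import env
import numpy as np,cv2
def ray(n,p,m=None):
    m=m or env.camera_model(n);R=np.array(m["R"]);K=np.array(m["intrinsics"])
    d=R.T@np.linalg.solve(K,[p[0],p[1],1.]);return -R.T@np.array(m["t"]),d/np.linalg.norm(d)
def plane(n,p,z,m=None):
    o,d=ray(n,p,m);return o+d*(z-o[2])/d[2]
def tri(r1,r2):
    (o1,d1),(o2,d2)=r1,r2
    s=np.linalg.lstsq(np.c_[d1,-d2],o2-o1,rcond=None)[0];a=o1+s[0]*d1;b=o2+s[1]*d2
    return (a+b)/2,np.linalg.norm(a-b)
def proj(n,X,m=None):
    m=m or env.camera_model(n);c=np.array(m["R"])@X+np.array(m["t"]);c=np.array(m["intrinsics"])@c;return c[:2]/c[2]
E
python3 - <<'E'
from h import *
np.set_printoptions(precision=1,suppress=True)
P=lambda ox,oy,x,y:(ox+x/5,oy+y/5)
S=lambda x,y:ray("scene",P(350,200,x,y)); D=lambda x,y:ray("side",P(225,175,x,y))
print("tip",tri(S(48,47),D(290,216)),plane("scene",P(350,200,48,47),50),plane("side",P(225,175,290,216),50))
print("head",tri(S(322,218),D(70,75)),plane("scene",P(350,200,322,218),50),plane("side",P(225,175,70,75),50))
print("cap",tri(ray("scene",P(260,150,188,148)),ray("side",P(310,180,147,72))), plane("scene",P(260,150,188,148),143.3))
print("hole",plane("scene",P(260,150,183,138),148))
print("traytop far",plane("scene",P(260,150,35,33),54),plane("scene",P(260,150,215,12),54))
print("tray side nearR",plane("scene",P(260,150,257,190),54), "nearL",plane("scene",P(260,150,67,215),54))
print("exit",plane("side",P(310,180,222,280),85))
E
```

```text
tip (array([443.2, 100. ,  47.6]), np.float64(1.1236779072854182)) [444.4 102.8  50. ] [442.5  98.   50. ]
head (array([399.7, 284.9,  49.7]), np.float64(4.2987774455719725)) [397.9 286.   50. ] [401.1 283.1  50. ]
cap (array([584.4,   5.8, 140.2]), np.float64(3.047670040869813)) [585.2  11.  143.3]
hole [586.2   7.5 148. ]
traytop far [ 561.4 -267.9   54. ] [ 449.1 -233.1   54. ]
tray side nearR [516.2 -46.2  54. ] nearL [622.9 -78.7  54. ]
exit [ 548.3 -108.9   85. ]
```

Request:
send_rows:
  plan:
    - [[1.9, -3.33, 0, 0, 100], [1.9, -3.33, 0, 0, 100], [1.9, -3.33, 0, 0, 100], [1.9, -3.33, 0, 0, 100], [1.9, -3.33, 0, 0, 100], [1.9, -3.33, 0, 0, 100], [1.9, -3.33, 0, 0, 100], [1.9, -3.33, 0, 0, 100], [1.9, -3.33, 0, 0, 100], [1.9, -3.33, 0, 0, 100], [1.9, -3.33, 0, 0, 100], [1.9, -3.33, 0, 0, 100]]

```text
t: 1.1
tcp_pos: [415.3, 221.0, 226.6]
tcp_rot: [-0.0, 0.145, 0.989, -0.0]
force: [0.3, 0.4, -0.1]
gripper_width: 92.1
grip_force: 0.0
```

Run:
```python
from h import *
from scipy.spatial.transform import Rotation as Ro
s=env.observe();q=s["tcp_rot"];print(s["t"],s["tcp_pos"],Ro.from_quat(np.roll(q,-1)).as_matrix().round(3).tolist(),s["q"])
w=env.grab_frame("wrist");cv2.imwrite("pics/w1.png",w)
import json;m=env.camera_model("wrist");json.dump({k:np.array(v).tolist() for k,v in m.items()},open("w1.json","w"))
print(proj("wrist",np.array([443,101,50])),proj("wrist",np.array([414.5,222.7,50])),proj("wrist",np.array([400,285,50])))
```

```text
1.1 [415.2711697  220.99345826 226.64804919] [[-0.958, 0.288, -0.0], [0.288, 0.958, -0.0], [0.0, -0.0, -1.0]] [-0.32138789  0.15797902 -0.24683104  1.99069159  0.04579705  0.99830892
  0.68908492]
[223.94825352 238.82895449] [328.80746727 178.29818658] [386.49431892 145.10168199]
```

View pics/w1.png

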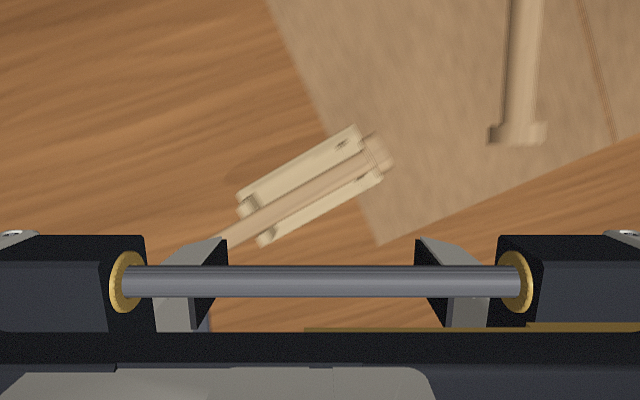

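Run:
```python
from h import *
import json;np.set_printoptions(precision=2,suppress=True)
m=json.load(open("w1.json"));R=np.array(m["R"]);c=-R.T@np.array(m["t"]);print(c,R,m["intrinsics"])
T=np.array([[-0.958,.288,0],[.288,.958,0],[0,0,-1]]);print("cam in tool",T.T@(c-[415.27,221,226.65]),"axis",T.T@R[2])
w=cv2.imread("pics/w1.png");v=w[115:250,210:410];cv2.imwrite("pics/w1c.png",cv2.resize(v,None,fx=4,fy=4,interpolation=2)[:600])
for p in [(225,238),(388,150),(372,160)]:print(plane("w",p,50,m))
```

```text
[356.73 233.2  384.21] [[ 0.3   0.96 -0.  ]
 [ 0.92 -0.29  0.25]
 [ 0.24 -0.08 -0.97]] [[343.3874545999311, 0.0, 320.5519326313067], [0.0, 343.3874545999311, 206.1194135977721], [0.0, 0.0, 1.0]]
cam in tool [  59.6    -5.18 -157.56] axis [-0.25 -0.01  0.97]
[442.47 102.37  50.  ]
[404.95 285.22  50.  ]
[409.69 267.99  50.  ]
```

View pics/w1c.png

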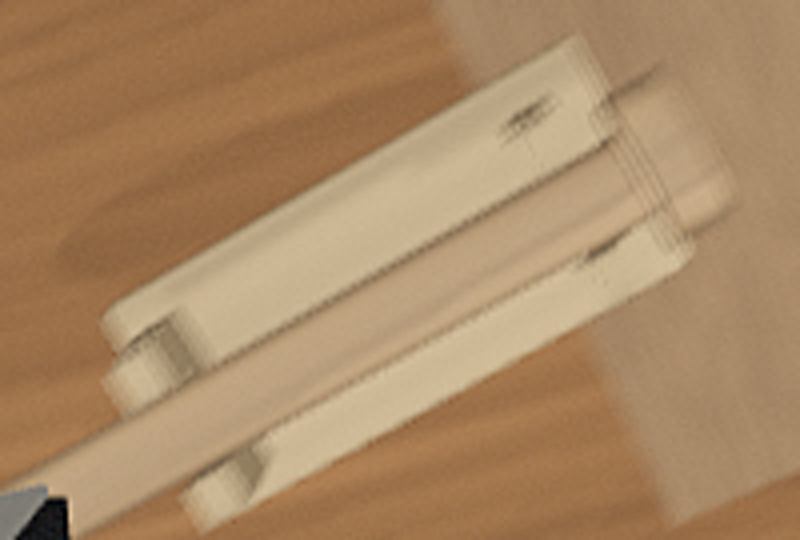

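Run:
```python
from h import *
import json;np.set_printoptions(precision=2,suppress=True)
m=json.load(open("w1.json"))
a=plane("w",(260,220.3),50,m);b=plane("w",(360,163.5),50,m);e=plane("w",(387.5,148.5),50,m)
d=(a-b)/np.linalg.norm(a-b);print(a,b,e,d,np.degrees(np.arctan2(d[1],d[0])))
g=b+d*((e-b)@d+75);print("grip from tail",g,"tip",g+125*d);
```

```text
[435.18 143.32  50.  ] [409.52 255.95  50.  ] [403.42 285.12  50.  ] [ 0.22 -0.98  0.  ] -77.16864761667664
grip from tail [419.56 211.87  50.  ] tip [447.32  89.99  50.  ]
```

Request:
send_rows:
  plan:
    - [[0.01, 0, -1.2, -6.04, 100], [0.01, 0, -1.2, -6.04, 100], [0.01, 0, -1.2, -6.04, 100], [0.01, 0, -1.2, -6.04, 100], [0.01, 0, -1.2, -6.04, 100], [0.01, 0, -1.2, -6.04, 100], [0.01, 0, -1.2, -6.04, 100], [0.01, 0, -1.2, -6.04, 100], [0.01, 0, -1.2, -6.04, 100], [0.01, 0, -1.2, -6.04, 100], [0, 0, 0, 0, 100], [0, 0, 0, 0, 100]]

```text
t: 2.15
tcp_pos: [415.1, 222.8, 106.2]
tcp_rot: [-0.0, 0.622, 0.783, -0.001]
force: [-0.7, -0.1, 0.0]
gripper_width: 91.8
grip_force: 0.0
```

Run:
```python
from h import *
np.set_printoptions(precision=1,suppress=True)
s=env.observe();w=env.grab_frame("wrist");cv2.imwrite("pics/w2.png",w);print(s["tcp_pos"],np.array(s["tcp_rot"]).round(4),s["q"])
print([proj("wrist",np.array(X)) for X in ([417,221,50],[444,101,50],[409.5,256,50])])
```

```text
[415.1 222.8 106.2] [-0.   0.6  0.8 -0. ] [-0.5  0.3 -0.1  2.1  0.   0.7 -0.4]
[array([320.6, 226.3]), array([319.3, 384.1]), array([321.6, 172.1])]
```

View pics/w2.png

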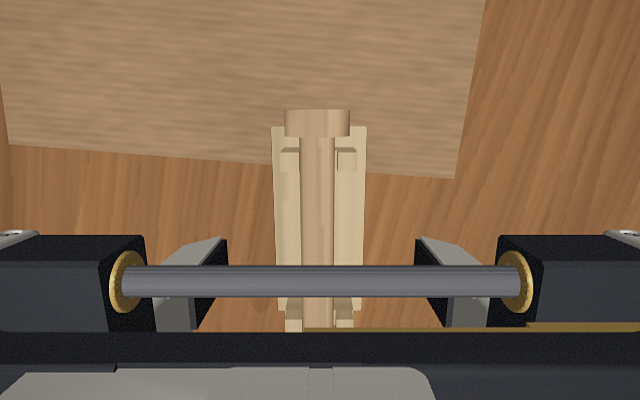

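Rod is upright in the image (column ~317), between the fingers and aligned with them; the head is at (317,123). Now I'll descend and grasp.

Request:
send_rows:
  plan:
    - [[0.05, 0, -1.5, 0, 100], [0.05, 0, -1.5, 0, 100], [0.05, 0, -1.5, 0, 100], [0, 0, -1.5, 0, 100], [0, 0, -1.5, 0, 100], [0, 0, 0, 0, 60], [0, 0, 0, 0, 20], [0, 0, 0, 0, 0], [0, 0, 0, 0, 0], [0, 0, 0, 0, 0], [0, 0, 0, 0, 0], [0, 0, 0, 0, 0]]
  force: 15

```text
t: 3.2
tcp_pos: [417.8, 223.1, 32.3]
tcp_rot: [0.0, 0.623, 0.782, 0.0]
force: [-0.2, -0.4, 0.5]
gripper_width: 49.7
grip_force: 0.0
```

Request:
send_rows:
  plan:
    - [[0, 0, 0, 0, 0], [0, 0, 0, 0, 0], [0, 0, 1, 0, 0], [0, 0, 1, 0, 0], [0, 0, 1, 0, 0], [0, 0, 1, 0, 0], [0, 0, 1, 0, 0], [0, 0, 1, 0, 0], [0, 0, 1, 0, 0]]

```text
t: 3.95
tcp_pos: [417.9, 223.1, 103.2]
tcp_rot: [0.0, 0.623, 0.782, 0.001]
force: [-0.0, 0.0, -1.0]
gripper_width: 20.7
grip_force: 14.6
```

Run:
```python
from h import *
s=env.observe();print(s["tcp_pos"],s["force"],s["gripper_width"])
a=env.grab_frame("scene");b=env.grab_frame("side");cv2.imwrite("pics/a2.png",a);cv2.imwrite("pics/b2.png",b)
f=lambda i,x,y,w,h,s:cv2.resize(i[y:y+h,x:x+w],(w*s,h*s),interpolation=cv2.INTER_CUBIC)
cv2.imwrite("pics/d.png",np.hstack([f(a,330,160,130,110,3),f(b,200,140,130,110,3)]))
```

```text
[417.94575315 223.11736923 103.21532044] [-0.02091276  0.02421733 -0.99480282] 20.70721572064244
```

View pics/d.png

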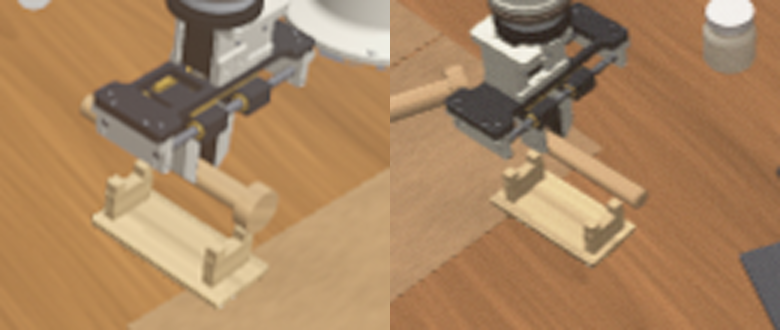

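Rod is held level and cleanly. The tool can't pitch, so I'll tilt the rod in the grip: set the head over the rest's front block and lower until the rod pivots about 17° nose-down.

Request:
send_rows:
  plan:
    - [[0.52, -2.26, 0, 0, 0], [0.52, -2.26, 0, 0, 0], [0.52, -2.26, 0, 0, 0], [0.52, -2.26, 0, 0, 0], [0.52, -2.26, 0, 0, 0], [0.52, -2.26, 0, 0, 0], [0, 0, -1, 0, 0], [0, 0, -1, 0, 0], [0, 0, -1, 0, 0], [0, 0, -1, 0, 0], [0, 0, -1, 0, 0], [0, 0, -0.3, 0, 0]]

```text
t: 5.05
tcp_pos: [446.6, 88.3, 47.4]
tcp_rot: [-0.002, 0.623, 0.783, -0.001]
force: [-8.5, -1.8, 24.9]
gripper_width: 21.0
grip_force: 15.3
```

Request:
send_rows:
  plan:
    - [[0, 0, -0.3, 0, 0], [0, 0, -0.3, 0, 0], [0, 0, -0.3, 0, 0], [0, 0, -0.3, 0, 0]]

```text
t: 5.38
tcp_pos: [446.6, 88.1, 36.7]
tcp_rot: [-0.001, 0.622, 0.783, -0.001]
force: [-7.8, -1.9, 20.8]
gripper_width: 21.1
grip_force: 15.0
```

Request:
send_rows:
  plan:
    - [[0, 0, -0.2, 0, 0], [0, 0, -0.2, 0, 0], [0, 0, 0, 0, 0]]

```text
t: 5.63
tcp_pos: [446.6, 88.1, 32.5]
tcp_rot: [-0.001, 0.622, 0.783, -0.001]
force: [-6.3, -1.6, 16.9]
gripper_width: 21.2
grip_force: 15.0
```

```bash
cat > look.py <<'E'
import sys
from h import *
n=sys.argv[1];x,y,w,h,k=map(int,sys.argv[2:7]);x2,y2=map(int,sys.argv[7:9])
a=env.grab_frame("scene");b=env.grab_frame("side");cv2.imwrite(f"pics/{n}_a.png",a);cv2.imwrite(f"pics/{n}_b.png",b)
f=lambda i,x,y:cv2.resize(i[y:y+h,x:x+w],(w*k,h*k),interpolation=cv2.INTER_CUBIC)
cv2.imwrite(f"pics/{n}.png",np.hstack([f(a,x,y),f(b,x2,y2)]))
s=env.observe();print(s["t"],s["tcp_pos"].round(1),s["force"].round(1),s["q"].round(2))
E
python3 look.py e 310 140 130 120 3 220 130
```

```text
5.7333 [446.6  88.   32.6] [-7.3 -1.4 15.3] [-0.23  0.45 -0.03  2.17  0.02  0.53 -0.05]
```

View pics/e.png

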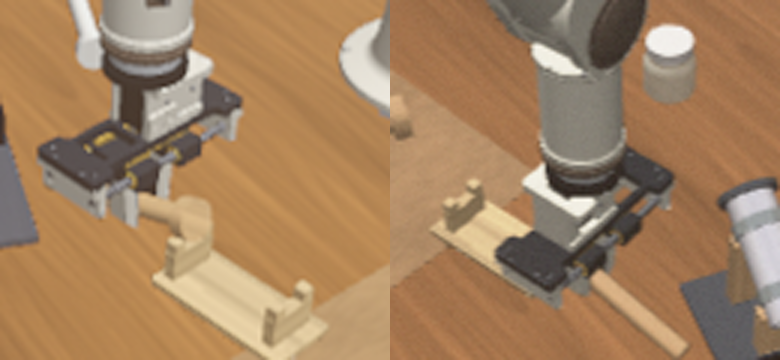

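The picture shows the rod nose-down, head on the front block, with the tip at about side (316,244). I'll compute its tilt from the side ray and the rod's vertical plane.

```bash
cat >> h.py <<'E'
def vplane(n,p,P,d):
    "ray onto the vertical plane through P along horizontal d"
    o,r=ray(n,p);N=np.array([-d[1],d[0],0]);return o+r*((P-o)@N)/(r@N)
E
python3 - <<'E'
from h import *
s=env.observe();g=s["tcp_pos"]+[0,0,19];d=np.array([.222,-.975,0])
for p in [(316,244),(317,245),(315,243.5)]:
    t=vplane("side",p,g,d);v=t-g;print(t.round(1),np.linalg.norm(v).round(1),np.degrees(np.arcsin(v[2]/np.linalg.norm(v))).round(1))
E
```

```text
[472.8 -26.8  23.8] 121.1 -13.3
[473.6 -30.6  22.1] 125.2 -13.6
[471.9 -23.1  23.1] 117.5 -14.0
```

Request:
send_rows:
  plan:
    - [[0, 0, -0.2, 0, 0], [0, 0, -0.2, 0, 0], [0, 0, 0, 0, 0], [0, 0, 1, 0, 0], [0, 0, 2, 0, 0], [0, 0, 3, 0, 0], [0, 0, 4, 0, 0], [0, 0, 4, 0, 0], [0, 0, 4, 0, 0]]
  force: 15

```text
t: 6.48
tcp_pos: [448.0, 88.1, 210.0]
tcp_rot: [-0.0, 0.623, 0.782, -0.0]
force: [1.4, 0.8, -1.5]
gripper_width: 21.3
grip_force: 14.9
```

Run:
```python
from h import *
np.set_printoptions(precision=2,suppress=True)
a=cv2.imread("pics/a.png").astype(float)
print(a[165:195,282:314].mean(2).astype(int))
```

```text
[[ 65  66  64  62  81 132 163 170 175 177 180 183 185 171 146 121  96  71
   63  65  67  61  55  53  58 102 132 136 135 133 134 131]
 [ 65  64  61  93 123 155 168 177 186 190 195 197 199 195 190 178 159 118
   74  66  65  65  56  52  55  77 128 138 137 135 134 134]
 [ 64  63  72 135 159 169 178 187 191 190 191 193 189 182 180 178 172 153
   99  63  64  67  60  54  54  60 118 136 137 136 134 133]
 [ 65  67  98 157 173 174 179 185 185 173 165 162 148 128 121 128 132 144
  114  85  71  65  61  55  52  57 101 130 136 136 136 134]
 [ 64  77 114 161 166 169 174 175 160 142 129 113 111 112 112 112 112 115
  115 109 102  87  68  56  53  56  78 126 136 136 136 136]
 [ 62  85 135 153 157 160 162 149 125 110 111 112 113 113 113 115 113 114
  114 112 119 111 100  71  51  54  59 117 133 134 134 136]
 [ 61 102 155 149 149 144 138 122 114 113 113 114 115 115 115 115 115 114
  114 114 114 116 116 103  69  50  57 101 129 134 133 135]
 [ 59 131 155 142 142 124 113 114 113 114 114 115 111 106 102 101 107 114
  115 115 115 115 114 120  95  60  56  84 128 135 132 134]
 [ 59 137 145 133 127 104 105 113 11
[... 2190 characters left out ...]
9 129  97 106 115 118 117 115 112]
 [ 55  55  52  88 138 128 155 161 151 143 123 115 110 112 113 112 112 111
  118 118 125 132 139 156 133 113 116 115 115 115 114 124]
 [ 67  69  75  90 137 128 139 153 155 157 142 138 136 124 122 124 133 135
  139 136 141 143 142 148 128 112 114 115 115 115 115 121]
 [100 103 108  98 135 129 134 151 154 156 153 155 158 144 138 141 152 155
  151 147 143 142 140 148 129 113 114 114 114 115 115 115]
 [118 118 119 100 135 132 127 146 153 156 153 153 156 153 145 148 153 155
  151 146 143 140 141 148 124 110 114 115 115 115 115 114]
 [117 118 117  99 133 136 122 143 154 156 152 152 156 152 144 145 151 155
  151 146 142 141 141 148 117 108 115 115 115 115 116 114]]
```

```bash
cat > tip.py <<'E'
from h import *
np.set_printoptions(precision=1,suppress=True)
from scipy.spatial.transform import Rotation as Ro
def tip(th0=16.5,save=None,d=None):
    s=env.observe();T=Ro.from_quat(np.roll(s["tcp_rot"],-1)).as_matrix();g=s["tcp_pos"]+[0,0,19]
    d=-T[:,0]*[1,1,0];d/=np.linalg.norm(d);c,sn=np.cos(np.radians(th0)),np.sin(np.radians(th0));r=c*d+[0,0,-sn]
    out=[]
    for n,bg in(("side","pics/b.png"),("scene","pics/a.png")):
        f=env.grab_frame(n);cv2.imwrite(f"pics/{save}_{n}.png",f)
        m=(cv2.absdiff(f,cv2.imread(bg)).max(2)>14).astype(np.uint8)
        p0=proj(n,g+45*r);p1=proj(n,g+150*r);roi=np.zeros_like(m);cv2.line(roi,tuple(np.int32(p0)),tuple(np.int32(p1)),1,22)
        ys,xs=np.nonzero(m*roi);P=np.c_[xs,ys].astype(np.float32);u=(p1-p0)/np.linalg.norm(p1-p0)
        k=(P-p0)@u;w=np.array([u[1],-u[0]]);L=(P-p0)@w
        h=np.histogram(k,np.arange(-2,80,3));
        prof=[(int(a),int(c),L[(k>=a)&(k<a+3)].mean().round(1)) for a,c in zip(h[1],h[0]) if c]
        print(n,"p0",p0,"p1",p1,"pred tip",proj(n,g+125*r),"u",u.round(2));print(prof)
    print("g",g,"d",d.round(3))
if __name__=="__main__":
    import sys;tip(float(sys.argv[2]),sys.argv[1])
E
python3 tip.py t1 16.5
python3 - <<'E'
from h import *
np.set_printoptions(precision=1,suppress=True)
print("hole",plane("scene",(296.4,177.3),148.8),"cap",plane("scene",(297.2,179.35),143.3))
up=np.array([.309*np.cos(np.radians(25)),.951*np.cos(np.radians(25)),np.sin(np.radians(25))])
zt=np.array([-.309*.4226,-.951*.4226,.906]);C=plane("scene",(297.2,179.35),143.3)
for dC in np.r_[C],:
    print([proj("side",dC+zt*32*np.cos(a)+np.array([-.951,.309,0])*32*np.sin(a)).round(1).tolist() for a in (0,1.57,-1.57)])
E
```

```text
side p0 [296.1 188. ] p1 [324.6 212.3] pred tip [317.7 206.4] u [0.8 0.7]
[(-2, 21, np.float64(-0.5)), (1, 22, np.float64(-0.5)), (4, 27, np.float64(-1.0)), (7, 23, np.float64(-0.7)), (10, 24, np.float64(0.0)), (13, 24, np.float64(-0.8)), (16, 22, np.float64(-0.6)), (19, 24, np.float64(-0.6)), (22, 24, np.float64(-0.3)), (25, 22, np.float64(-0.7)), (28, 18, np.float64(-0.7))]
scene p0 [346.1 149.6] p1 [320.7 144.8] pred tip [326.4 145.9] u [-1.  -0.2]
[(-2, 49, np.float64(-3.5)), (1, 46, np.float64(-4.0)), (4, 49, np.float64(-4.3)), (7, 48, np.float64(-4.1)), (10, 46, np.float64(-4.1)), (13, 44, np.float64(-4.1)), (16, 47, np.float64(-4.1)), (19, 48, np.float64(-4.2)), (22, 43, np.float64(-4.6)), (25, 13, np.float64(-9.0))]
g [448.   88.1 229. ] d [ 0.2 -1.  -0. ]
hole [586.5   7.  148.8] cap [585.6   9.5 143.3]
[[340.7, 189.2], [328.4, 195.6], [348.4, 190.2]]
```

Run:
```python
from h import *
np.set_printoptions(precision=2,suppress=True)
b=cv2.imread("pics/b.png");g=b.astype(int)
# tube mask: bright low saturation
hsv=cv2.cvtColor(b,cv2.COLOR_BGR2HSV)
m=((hsv[...,1]<60)&(hsv[...,2]>125)).astype(np.uint8)
roi=np.zeros_like(m);roi[190:240,325:372]=1;m*=roi
ys,xs=np.nonzero(m);
rows=[]
for y in range(190,240):
    x=xs[ys==y]
    if len(x):rows.append((y,x.min(),x.max()))
print(rows)
d=((hsv[...,2]<105)&(hsv[...,1]<70)).astype(np.uint8)
for y in range(184,206):print(y,''.join('#' if d[y,x] else '.' for x in range(322,358)))
```

```text
[(193, np.int64(340), np.int64(347)), (194, np.int64(337), np.int64(347)), (195, np.int64(336), np.int64(347)), (196, np.int64(334), np.int64(348)), (197, np.int64(333), np.int64(348)), (198, np.int64(333), np.int64(349)), (199, np.int64(333), np.int64(349)), (200, np.int64(333), np.int64(349)), (201, np.int64(333), np.int64(350)), (202, np.int64(333), np.int64(350)), (203, np.int64(334), np.int64(350)), (204, np.int64(334), np.int64(351)), (205, np.int64(335), np.int64(351)), (206, np.int64(335), np.int64(352)), (207, np.int64(336), np.int64(352)), (208, np.int64(337), np.int64(353)), (209, np.int64(337), np.int64(353)), (210, np.int64(336), np.int64(353)), (211, np.int64(337), np.int64(353)), (212, np.int64(337), np.int64(354)), (213, np.int64(337), np.int64(354)), (214, np.int64(338), np.int64(355)), (215, np.int64(338), np.int64(355)), (216, np.int64(338), np.int64(355)), (217, np.int64(339), np.int64(356)), (218, np.int64(339), np.int64(356)), (219, np.int64(340), np.int64(357)), (220, np.int64(340), np.int64(357)), (221, np.int64(340), np.int64(358)), (222, np.int64(341), np.in
[... 804 characters left out ...]
...
189 .........................#..........
190 ...................#######..........
191 ................###########.........
192 ..............########...##.........
193 ............######..................
194 ..........#####.....................
195 ........#####.......................
196 ........###.........................
197 ........###.........................
198 ........##..........................
199 .........#..........................
200 ....................................
201 ....................................
202 ....................................
203 ....................................
204 ....................................
205 ....................................
```

Run:
```python
from h import *
from scipy.optimize import brentq
np.set_printoptions(precision=2,suppress=True)
x0=[(203,334,350),(207,336,352),(213,337,354),(219,340,357),(225,342,359),(231,345,361)]
k=np.polyfit([r[0] for r in x0],[(r[1]+r[2])/2 for r in x0],1);print(k)
o,r1=ray("side",(np.polyval(k,200),200));_,r2=ray("side",(np.polyval(k,234),234));N=np.cross(r1,r2);N/=np.linalg.norm(N)
c,s=np.cos(np.radians(25)),np.sin(np.radians(25))
f=lambda p:N@[np.cos(p)*c,np.sin(p)*c,s]
for q in np.radians([60,65,70,75,80]):print(f(q))
p=brentq(f,0.9,1.5);print(np.degrees(p));C=np.array([585.6,9.5,143.3]);print("N",N,"offset of C from axis plane mm",N@(C-o))
```

```text
[  0.39 263.48]
-0.2023163782331112
-0.12672804039984448
-0.05110657928066077
0.02397248014383678
0.09793774089745176
73.3972554006138
N [-0.87  0.4  -0.29] offset of C from axis plane mm -0.7263466051440566
```

Request:
send_rows:
  plan:
    - [[0, 0, 1.5, 0, 0], [0, 0, 1.5, 0, 0], [2.2, 0.6, 0, -3.7, 0], [2.2, 0.6, 0, -3.7, 0], [2.2, 0.6, 0, -3.7, 0], [2.2, 0.6, 0, -3.7, 0], [2.2, 0.6, 0, -3.7, 0], [2.2, 0.6, 0, -3.7, 0], [2.2, 0.6, 0, -3.7, 0], [2.2, 0.6, 0, -3.7, 0], [0.2, 0.2, -2, 0, 0], [0, 0, -2, 0, 0]]
  force: 15

```text
t: 7.58
tcp_pos: [628.6, 139.4, 197.6]
tcp_rot: [0.0, 0.802, 0.597, 0.001]
force: [-0.7, 1.4, -1.4]
gripper_width: 20.9
grip_force: 14.9
```

Request:
send_rows:
  plan:
    - [[0, 0, -1, 0, 0], [0, 0, -1, 0, 0], [0, 0, 0, 0, 0]]

```text
t: 7.83
tcp_pos: [624.7, 137.3, 175.6]
tcp_rot: [-0.001, 0.802, 0.597, -0.002]
force: [-0.7, -0.3, -1.6]
gripper_width: 21.0
grip_force: 14.9
```

```bash
python3 tip.py t2 16.5
python3 - <<'E'
import cv2,numpy as np
f=lambda i,x,y,w,h,s:cv2.resize(i[y:y+h,x:x+w],(w*s,h*s),interpolation=cv2.INTER_CUBIC)
a=cv2.imread("pics/t2_scene.png");b=cv2.imread("pics/t2_side.png")
cv2.imwrite("pics/f.png",np.hstack([f(a,260,130,80,75,5),f(b,310,160,80,75,5)]))
E
```

```text
side p0 [327.1 163.8] p1 [340.2 193.1] pred tip [337. 186.] u [0.4 0.9]
[(-2, 20, np.float64(0.2)), (1, 22, np.float64(-0.1)), (4, 21, np.float64(-0.1)), (7, 24, np.float64(-0.3)), (10, 19, np.float64(0.3)), (13, 22, np.float64(-0.2)), (16, 22, np.float64(-0.2)), (19, 20, np.float64(0.3)), (22, 20, np.float64(-0.0)), (25, 15, np.float64(0.1))]
scene p0 [302.3 187.3] p1 [296.1 174.6] pred tip [297.5 177.4] u [-0.4 -0.9]
[(-2, 56, np.float64(0.9)), (1, 48, np.float64(0.5)), (4, 58, np.float64(-0.8)), (7, 47, np.float64(3.0)), (10, 54, np.float64(1.2)), (13, 62, np.float64(-0.3)), (16, 65, np.float64(-0.5)), (19, 57, np.float64(0.0)), (22, 33, np.float64(0.4)), (25, 5, np.float64(0.3))]
g [624.7 137.3 194.6] d [-0.3 -1.   0. ]
```

View pics/f.png

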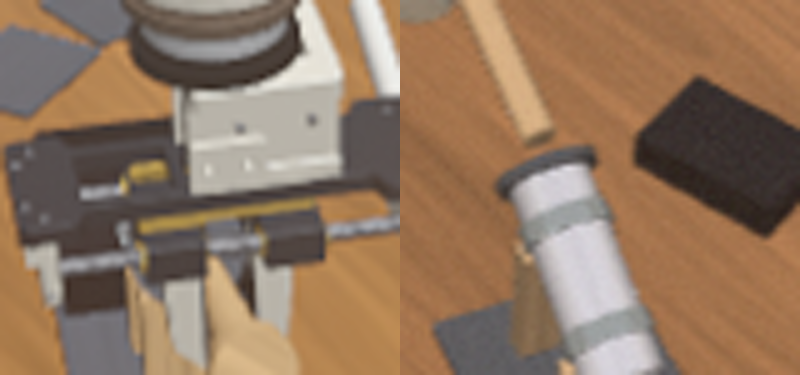

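Side view: the rod tip is at about (338,187), just behind the cap (top edge near (340,190)) and in line with it. Now a small correction, then I feel my way in along the bore axis.

Request:
send_rows:
  plan:
    - [[0.13, 0, -0.27, 0, 0], [0, 0, 0, 0, 0], [-0.1, -0.35, -0.17, 0, 0], [-0.1, -0.35, -0.17, 0, 0], [-0.1, -0.35, -0.17, 0, 0], [0, 0, 0, 0, 0], [0, 0, 0, 0, 0]]

```text
t: 8.52
tcp_pos: [624.8, 126.1, 170.9]
tcp_rot: [0.0, 0.803, 0.596, -0.0]
force: [0.4, 1.1, -0.7]
gripper_width: 21.3
grip_force: 14.9
```

Request:
send_rows:
  plan:
    - [[-0.05, -0.17, -0.08, 0, 0], [-0.05, -0.17, -0.08, 0, 0], [0, 0, 0, 0, 0], [0, 0, 0, 0, 0]]

```text
t: 8.85
tcp_pos: [623.9, 123.3, 169.3]
tcp_rot: [-0.0, 0.802, 0.597, -0.0]
force: [-0.3, 0.3, -0.8]
gripper_width: 20.9
grip_force: 14.9
```

Request:
send_rows:
  plan:
    - [[-0.18, 0, -0.3, 0, 0], [0, 0, 0, 0, 0], [-0.05, -0.17, -0.08, 0, 0], [-0.05, -0.17, -0.08, 0, 0], [0, 0, 0, 0, 0], [0, 0, 0, 0, 0]]

```text
t: 9.35
tcp_pos: [620.9, 119.5, 164.6]
tcp_rot: [-0.0, 0.803, 0.597, -0.0]
force: [-1.0, -0.7, -0.7]
gripper_width: 21.1
grip_force: 14.9
```

Request:
send_rows:
  plan:
    - [[-0.05, -0.17, -0.08, 0, 0], [-0.05, -0.17, -0.08, 0, 0], [0, 0, 0, 0, 0], [0, 0, 0, 0, 0]]

```text
t: 9.68
tcp_pos: [620.0, 116.2, 163.0]
tcp_rot: [0.0, 0.802, 0.597, -0.0]
force: [-0.6, -0.2, -1.0]
gripper_width: 21.2
grip_force: 14.9
```

Request:
send_rows:
  plan:
    - [[-0.05, -0.17, -0.08, 0, 0], [-0.05, -0.17, -0.08, 0, 0], [0, 0, 0, 0, 0], [0, 0, 0, 0, 0]]

```text
t: 10.02
tcp_pos: [619.0, 112.8, 161.4]
tcp_rot: [0.0, 0.802, 0.597, -0.0]
force: [-2.0, 0.3, 0.2]
gripper_width: 21.1
grip_force: 14.9
```

Request:
send_rows:
  plan:
    - [[-0.05, -0.17, -0.06, 0, 0], [-0.05, -0.17, -0.06, 0, 0], [0, 0, 0, 0, 0], [0, 0, 0, 0, 0]]

```text
t: 10.35
tcp_pos: [618.0, 109.5, 160.3]
tcp_rot: [0.0, 0.802, 0.597, -0.0]
force: [-1.0, 1.1, -0.8]
gripper_width: 21.2
grip_force: 14.9
```

Run:
```python
from h import *
b=env.grab_frame("side");cv2.imwrite("pics/g_side.png",b)
hsv=cv2.cvtColor(b,cv2.COLOR_BGR2HSV);d=((hsv[...,2]<105)&(hsv[...,1]<70));t=(hsv[...,1]<60)&(hsv[...,2]>125);w=(hsv[...,1]>70)&(hsv[...,2]>165)
for y in range(176,202):print(y,''.join('#' if d[y,x] else 'o' if t[y,x] else 'w' if w[y,x] else '.' for x in range(318,358)))
```

```text
176 wwwwwwwwwwwwwwwwwww........wwwww........
177 ...wwwwwww..wwwwwww.........wwwww.......
178 ...wwwwwwww.wwwwwwww.........wwwwww.....
179 ...w..wwwww..wwwwwww..........wwwwwww...
180 ww.....wwwww.wwwwwwww..........wwwwwww..
181 ww.....wwwww.wwwwwwww............wwwwww.
182 ww.......wwwwwwwwwwwww....w.......wwwwww
183 w.w.w.....www.wwwwwwww.....w.......wwwww
184 .w.www.....ww..wwwwwwwwww...w........www
185 ....ww......wwwwwwwwwww.ww...ww.......ww
186 ....wwww.....w.wwwwwwwwwww....w.........
187 ...www.ww.....wwwwwwwwww.ww....ww.......
188 .....ww.ww.......wwwwwww.w......ww......
189 ......www........wwwwwww.....#....w.....
190 ......w.www......wwww..########...www...
191 .........wwww.......###########.....ww..
192 ..........wwww...#########...##......w..
193 ...........w....######oooooooo#.....w...
194 ..............#####ooooooooooo.ww......w
195 ............#####.oooooooooooo.www......
196 ............###.ooooooooooooooo.www.....
197 ............###oooooooooooooooo.wwww....
198 ............##.ooooooooooooooooo.wwww...
199 .............#.ooooooooooooooooo..www...
200 ...............ooooooooooooooooo..www...
201 ...............ooooooooooooooooooo.www..
```

The rod disappears behind the unmoved cap rim, so the tip is in the hole. I'll loosen the grip slightly and raise the hand to swing the rod to 25°.

Request:
send_rows:
  plan:
    - [[0, 0, 0, 0, 0], [-0.02, -0.1, 0.27, 0, 0], [-0.02, -0.1, 0.27, 0, 0], [-0.02, -0.1, 0.27, 0, 0], [0, 0, 0, 0, 0]]
  force: 5

```text
t: 10.82
tcp_pos: [618.1, 106.6, 169.3]
tcp_rot: [0.0, 0.803, 0.597, 0.001]
force: [-0.0, -0.1, -1.1]
gripper_width: 21.4
grip_force: 5.0
```

Request:
send_rows:
  plan:
    - [[-0.02, -0.1, 0.27, 0, 0], [-0.02, -0.1, 0.27, 0, 0], [-0.02, -0.1, 0.27, 0, 0], [0, 0, 0, 0, 0], [0, 0, 0, 0, 0]]
  force: 5

```text
t: 11.23
tcp_pos: [617.1, 103.8, 176.8]
tcp_rot: [0.0, 0.802, 0.597, 0.0]
force: [0.6, 0.8, -1.0]
gripper_width: 21.5
grip_force: 5.0
```

Request:
send_rows:
  plan:
    - [[0, 0, 0, 0, 0], [-0.1, -0.35, -0.17, 0, 0], [-0.1, -0.35, -0.17, 0, 0], [0, 0, 0, 0, 0]]
  force: 25

```text
t: 11.57
tcp_pos: [614.4, 95.2, 172.4]
tcp_rot: [0.0, 0.803, 0.596, -0.001]
force: [-0.1, -0.1, -0.9]
gripper_width: 20.9
grip_force: 25.0
```

Request:
send_rows:
  plan:
    - [[-0.1, -0.35, -0.17, 0, 0], [-0.1, -0.35, -0.17, 0, 0], [0, 0, 0, 0, 0]]
  force: 25

```text
t: 11.82
tcp_pos: [612.5, 88.4, 169.2]
tcp_rot: [0.0, 0.803, 0.596, -0.001]
force: [1.0, -0.2, -0.6]
gripper_width: 20.9
grip_force: 25.0
```

Request:
send_rows:
  plan:
    - [[-0.1, -0.35, -0.17, 0, 0], [-0.1, -0.35, -0.17, 0, 0], [0, 0, 0, 0, 0]]
  force: 25

```text
t: 12.07
tcp_pos: [610.5, 81.5, 165.9]
tcp_rot: [0.0, 0.803, 0.596, -0.001]
force: [0.4, -0.6, -0.8]
gripper_width: 21.3
grip_force: 25.0
```

Request:
send_rows:
  plan:
    - [[-0.1, -0.35, -0.17, 0, 0], [-0.1, -0.35, -0.17, 0, 0], [0, 0, 0, 0, 0]]
  force: 30

```text
t: 12.32
tcp_pos: [608.5, 74.6, 162.5]
tcp_rot: [0.0, 0.803, 0.596, -0.001]
force: [0.2, 0.0, -1.3]
gripper_width: 21.2
grip_force: 30.0
```

```bash
cat > rod.py <<'E'
from h import *
import sys
# rod seen in side view: mid-line of change mask in a band above the cap
np.set_printoptions(precision=1,suppress=True)
b=env.grab_frame("side");bg=cv2.imread("pics/b.png");cv2.imwrite("pics/r_side.png",b)
m=cv2.absdiff(b,bg).max(2)>14
for y in range(150,204,3):print(y,''.join('#' if m[y,x] else '.' for x in range(315,365)))
s=env.observe();H=np.array([586.8,6.4,148.7]);a=np.array([.265,.866,.4226]);v=s["tcp_pos"]+[0,0,19]-H
print(s["t"],"along",v@a,"off",(v-(v@a)*a),"elev",np.degrees(np.arctan2(v[2],np.hypot(*v[:2]))))
hsv=cv2.cvtColor(b,cv2.COLOR_BGR2HSV);d=((hsv[...,2]<105)&(hsv[...,1]<70));t=(hsv[...,1]<60)&(hsv[...,2]>125)
print("cap",np.argwhere(d[186:200,325:355]).mean(0)+[186,325],"tube",np.argwhere(t[200:238,330:365]).mean(0)+[200,330])
E
python3 rod.py
```

```text
150 ##....#################################..#########
153 ##################################....############
156 #########################################....####.
159 ###################################...............
162 ....##########################....................
165 ###########################.......................
168 ......####################........................
171 .......##################.........................
174 ........###############...........................
177 ................#######...........................
180 .................########.........................
183 ..................########........................
186 ...................#######........................
189 ....................########......................
192 ..................................................
195 ..................................................
198 ..................................................
201 ..................................................
12.3667 along 79.20061392571466 off [ 0.9  0.1 -0.5] elev 24.58946256600618
cap [192.8 338.5] tube [218.1 347.7]
```

Request:
send_rows:
  plan:
    - [[-0.1, -0.35, -0.17, 0, 0], [-0.1, -0.35, -0.17, 0, 0], [0, 0, 0, 0, 0]]
  force: 40

```text
t: 12.62
tcp_pos: [606.5, 67.6, 159.1]
tcp_rot: [0.0, 0.803, 0.596, -0.001]
force: [-0.9, -0.0, -1.0]
gripper_width: 20.7
grip_force: 40.0
```

Request:
send_rows:
  plan:
    - [[-0.1, -0.35, -0.17, 0, 0], [-0.1, -0.35, -0.17, 0, 0], [0, 0, 0, 0, 0]]

```text
t: 12.87
tcp_pos: [605.8, 63.5, 156.7]
tcp_rot: [-0.0, 0.802, 0.597, 0.002]
force: [1.4, 4.3, 1.0]
gripper_width: 21.0
grip_force: 40.0
```

Request:
send_rows:
  plan:
    - [[-0.1, -0.35, -0.17, 0, 0], [-0.1, -0.35, -0.17, 0, 0], [0, 0, 0, 0, 0]]

```text
t: 13.12
tcp_pos: [604.2, 57.8, 153.8]
tcp_rot: [-0.001, 0.802, 0.598, 0.002]
force: [1.3, 6.7, 3.1]
gripper_width: 20.5
grip_force: 40.0
```

Request:
send_rows:
  plan:
    - [[-0.1, -0.35, -0.17, 0, 0], [-0.1, -0.35, -0.17, 0, 0], [0, 0, 0, 0, 0]]

```text
t: 13.37
tcp_pos: [602.2, 51.0, 150.4]
tcp_rot: [-0.001, 0.802, 0.598, 0.002]
force: [1.5, 7.0, 2.3]
gripper_width: 20.8
grip_force: 40.0
```

Request:
send_rows:
  plan:
    - [[-0.1, -0.35, -0.17, 0, 0], [-0.1, -0.35, -0.17, 0, 0], [0, 0, 0, 0, 0]]

```text
t: 13.62
tcp_pos: [600.1, 44.1, 147.0]
tcp_rot: [-0.001, 0.802, 0.598, 0.002]
force: [0.9, 7.2, 3.2]
gripper_width: 21.0
grip_force: 40.0
```

Request:
send_rows:
  plan:
    - [[-0.1, -0.35, -0.17, 0, 0], [-0.1, -0.35, -0.17, 0, 0], [0, 0, 0, 0, 0]]

```text
t: 13.87
tcp_pos: [598.0, 37.1, 143.5]
tcp_rot: [-0.001, 0.802, 0.598, 0.002]
force: [0.8, 6.9, 3.6]
gripper_width: 20.8
grip_force: 40.0
```

```bash
python3 rod.py|tail -2
```

```text
13.9167 along 35.40069957411218 off [ 1.8  0.1 -1.2] elev 22.874356930517543
cap [192.8 338.7] tube [217.5 347.4]
```

Bung is moving at about 8 N and the stand is still. Now I regrip further back.

Request:
send_rows:
  plan:
    - [[0, 0, 0, 0, 45], [0, 0, 0, 0, 45], [0, 0, 0, 0, 45], [0, 0, 0, 0, 45], [0.24, 0.8, 0.3, 0, 45], [0.24, 0.8, 0.3, 0, 45], [0.24, 0.8, 0.3, 0, 45], [0.24, 0.8, 0.3, 0, 45], [0, 0, 0, 0, 45], [0, 0, 0, 0, 45]]
  force: 40

```text
t: 14.75
tcp_pos: [606.8, 67.2, 154.8]
tcp_rot: [0.0, 0.802, 0.598, 0.0]
force: [-0.0, 0.1, 0.3]
gripper_width: 41.2
grip_force: 0.0
```

```bash
python3 rod.py
```

```text
150 #.....############################################
153 #####.############################################
156 ####.##################################..#########
159 ######################.#####################.#####
162 ########################################..........
165 ##################################................
168 ###################...#########...................
171 ....###########################...................
174 ....#################.#######.....................
177 ......#######.########..##........................
180 ........#####...########..........................
183 .................#########........................
186 .................#########........................
189 ..................#########.......................
192 ..................................................
195 ..................................................
198 ..................................................
201 ..................................................
14.8 along 67.54674371368927 off [ 1.8  1.3 -3.7] elev 21.521935957461405
cap [192.8 338.6] tube [217.5 347.4]
```

Request:
send_rows:
  plan:
    - [[0.08, 0.25, 0.12, 0, 45], [0, 0, 0, 0, 0], [0, 0, 0, 0, 0], [0, 0, 0, 0, 0], [0, 0, 0, 0, 0], [0, 0, 0, 0, 0], [0, 0, 0, 0, 0]]
  force: 40

```text
t: 15.38
tcp_pos: [607.0, 68.1, 155.5]
tcp_rot: [-0.0, 0.802, 0.597, -0.0]
force: [-1.1, 0.1, 0.7]
gripper_width: 20.9
grip_force: 40.0
```

Request:
send_rows:
  plan:
    - [[-0.1, -0.35, -0.12, 0, 0], [-0.1, -0.35, -0.12, 0, 0], [0, 0, 0, 0, 0]]

```text
t: 15.63
tcp_pos: [606.9, 66.5, 155.1]
tcp_rot: [-0.001, 0.802, 0.598, 0.004]
force: [-0.4, 8.0, 5.1]
gripper_width: 20.9
grip_force: 40.0
```

Request:
send_rows:
  plan:
    - [[-0.1, -0.35, -0.15, 0, 0], [-0.1, -0.35, -0.15, 0, 0], [0, 0, 0, 0, 0]]

```text
t: 15.88
tcp_pos: [605.4, 61.5, 152.9]
tcp_rot: [-0.002, 0.801, 0.598, 0.005]
force: [-0.0, 12.1, 10.3]
gripper_width: 20.9
grip_force: 40.1
```

Request:
send_rows:
  plan:
    - [[0, 0, 0.2, 0, 0], [0, 0, 0.2, 0, 0], [0, 0, 0, 0, 0]]

```text
t: 16.13
tcp_pos: [605.1, 59.4, 156.0]
tcp_rot: [-0.001, 0.802, 0.598, 0.004]
force: [1.7, 8.4, 3.2]
gripper_width: 21.0
grip_force: 40.1
```

```bash
python3 rod.py|tail -2
```

```text
16.1833 along 61.924205275477064 off [ 1.8 -0.5 -0. ] elev 24.944023098526777
cap [192.8 338.6] tube [217.6 347.4]
```

Relieved (force now along the bore). I'll continue along the axis.

Request:
send_rows:
  plan:
    - [[-0.1, -0.35, -0.16, 0, 0], [-0.1, -0.35, -0.16, 0, 0], [0, 0, 0, 0, 0]]

```text
t: 16.43
tcp_pos: [602.5, 51.7, 152.0]
tcp_rot: [-0.001, 0.802, 0.598, 0.003]
force: [0.8, 7.6, 1.7]
gripper_width: 21.1
grip_force: 40.1
```

Request:
send_rows:
  plan:
    - [[-0.1, -0.35, -0.16, 0, 0], [-0.1, -0.35, -0.16, 0, 0], [0, 0, 0, 0, 0]]

```text
t: 16.68
tcp_pos: [600.5, 44.6, 148.8]
tcp_rot: [-0.001, 0.802, 0.598, 0.003]
force: [0.7, 8.1, 2.5]
gripper_width: 20.8
grip_force: 40.1
```

Request:
send_rows:
  plan:
    - [[-0.1, -0.35, -0.16, 0, 0], [-0.1, -0.35, -0.16, 0, 0], [0, 0, 0, 0, 0]]

```text
t: 16.93
tcp_pos: [598.3, 37.5, 145.4]
tcp_rot: [-0.001, 0.802, 0.598, 0.003]
force: [1.2, 7.5, 1.4]
gripper_width: 21.2
grip_force: 40.1
```

```bash
python3 rod.py|tail -2
```

```text
16.9833 along 36.603440202659556 off [ 1.8 -0.6  0.3] elev 25.401098154409357
cap [192.8 338.7] tube [217.4 347.5]
```

Request:
send_rows:
  plan:
    - [[-0.1, -0.35, -0.16, 0, 0], [-0.1, -0.35, -0.16, 0, 0], [0, 0, 0, 0, 0]]

```text
t: 17.23
tcp_pos: [595.3, 27.9, 141.4]
tcp_rot: [-0.001, 0.802, 0.597, 0.001]
force: [-0.2, 0.6, -1.9]
gripper_width: 20.9
grip_force: 40.0
```

Request:
send_rows:
  plan:
    - [[-0.1, -0.35, -0.16, 0, 0], [-0.05, -0.17, -0.08, 0, 0], [0, 0, 0, 0, 0]]

```text
t: 17.48
tcp_pos: [593.4, 21.5, 138.8]
tcp_rot: [-0.001, 0.802, 0.597, 0.0]
force: [-1.5, 4.0, -1.2]
gripper_width: 21.0
grip_force: 42.2
```

```bash
python3 rod.py|tail -2
python3 - <<'E'
from h import *
b=cv2.imread("pics/r_side.png");bg=cv2.imread("pics/b.png");m=cv2.absdiff(b,bg).max(2)>14
for y in range(222,300,2):print(y,''.join('#' if m[y,x] else '.' for x in range(330,400)))
E
```

```text
17.5333 along 18.685632803453466 off [ 1.7 -1.1  1.2] elev 28.803259210098243
cap [192.1 338.5] tube [217.7 347.5]
222 ......................................................................
224 ......................................................................
226 ......................................................................
228 ......................................................................
230 ......................................................................
232 ......................................................................
234 ...........................####.......................................
236 .......................########.......................................
238 ........................#.#...........................................
240 ......................................................................
242 ......................................................................
244 ......................................................................
246 ......................................................................
248 ......
[... 1239 characters left out ...]
.........................
282 ......................................................................
284 ............................................................#.........
286 ......................................................................
288 ......................................................................
290 ...........................................#..........................
292 ......................................................................
294 ......................................................................
296 ......................................................................
298 ......................................................................
```

Run:
```python
from h import *
f=lambda p:np.clip(cv2.resize(cv2.imread(p)[215:305,320:405],(425,450),interpolation=2).astype(float)*2.5,0,255).astype(np.uint8)
cv2.imwrite("pics/h.png",np.hstack([f("pics/r_side.png")[:, :395],f("pics/b.png")[:, :395]]))
```

```text
(no output)
```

View pics/h.png

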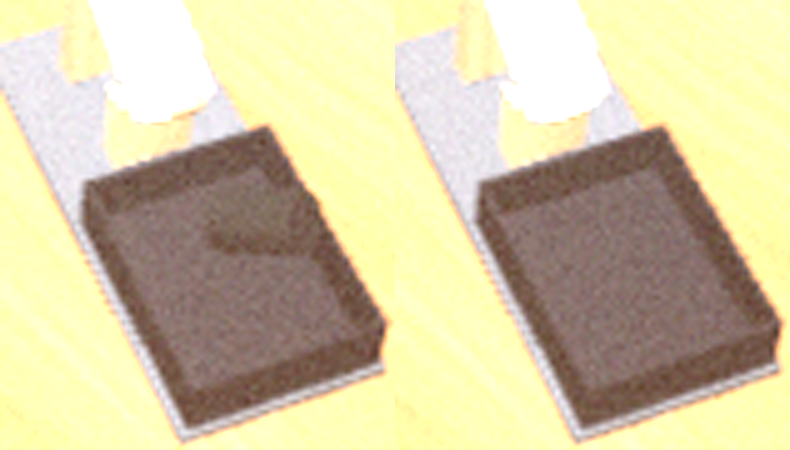

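The bung lies in the tray at about side (373,259); it wasn't there before. Now I release and lift clear.

Request:
send_rows:
  plan:
    - [[0, 0, 0, 0, 50], [0, 0, 0, 0, 50], [0, 0, 0, 0, 50], [0, 0, 0, 0, 50], [0, 0, 0, 0, 50], [0, 0, 1, 0, 50], [0, 0, 2, 0, 50], [0, 0, 3, 0, 50], [0, 0, 4, 0, 50], [0, 0, 4, 0, 50], [0, 0, 0, 0, 50], [0, 0, 0, 0, 50]]

```text
t: 18.53
tcp_pos: [595.1, 19.9, 282.6]
tcp_rot: [0.002, 0.803, 0.596, 0.002]
force: [0.5, 0.2, -0.9]
gripper_width: 45.9
grip_force: 0.0
```

Run:
```python
from h import *
np.set_printoptions(precision=1,suppress=True)
print("bung",plane("side",(373,259),36),"tray corners",[plane("side",p,52)[:2] for p in [(337,252),(373.5,240.5),(397,279),(356,300)]])
f=env.grab_frame("side");cv2.imwrite("pics/z.png",f);bg=cv2.imread("pics/b.png")
m=cv2.absdiff(f,bg).max(2)>14
for y in range(150,202,3):print(y,''.join('#' if m[y,x] else '.' for x in range(310,365)))
print(env.observe()["force"])
```

```text
bung [ 562.5 -178.7   36. ] tray corners [array([ 488.7, -103.5]), array([ 600.5, -138.5]), array([ 559.1, -276.2]), array([ 426.1, -254.7])]
150 .................##########..........##########........
153 ........#........#########............######...........
156 ...................#######.............................
159 ......................####.............................
162 .......................................................
165 .......................................................
168 .......................................................
171 .......................................................
174 ........................#######........................
177 ...................############........................
180 ....................###########........................
183 ....................###########........................
186 ........................#######........................
189 .........................########......................
192 .......................................................
195 .......................................................
198 .......................................................
201 .......................................................
[ 0.3  0.9 -0.5]
```

Run:
```python
from h import *
f=env.grab_frame("side");print(cv2.absdiff(f,cv2.imread("pics/z.png"))[160:300,325:400].max());print(env.sign_off())
```

```text
29
the job is handed in; nothing more can be done
None
```

I pushed the bung out of the tube and it dropped into the tray, left the rod in the tube, and handed the job in at about 19 s; the sign-off gave no verdict, and the stand's position in the camera images stayed the same throughout.

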